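Feel for the release notch on a bench tester and eject its board carrier

ROBOT

A 7-joint arm with a two-finger parallel gripper is mounted at the origin on the work surface. World frame = base frame: x ahead of the robot, y to its left, z up, the work surface at z = 0. Lengths are in m, angles in degrees, forces in N, time in s.
With the tool pointing down it reaches from about 0.4 to 0.925 m from the base axis. Payload 5.6 kg.
Tool frame: the origin (TCP) lies on the centre line of the jaws, within the pads' length; the fingertips stand 11 mm ahead of it and the grasp point (between the pads) lies 8 mm behind it; x points along the fingers, y is the direction in which the jaws open and shut, and the axes are right-handed (so a half turn about x gives the same grasp; the last joint's range is limited). The gripper opens to 85 mm and grips with 20 to 120 N. Pads are 22 mm wide; open, the fingers measure 114 mm over their backs; the gripper's body (76 mm by 85 mm) begins 54 mm behind the grasp point. The pads swing forward as they close: fully open they stand 13 mm farther back than shut.
Start: joints at [69.729, 26.786, -0.665, 91.828, 0.344, 61.387, -3.226], TCP at [0.199, -0.619, 0.242] pointing down, gripper open.
Joint ranges: [-144.91, 144.91], [-17.63, 115.5], [-89.93, 88.59], [15.96, 139.68], [-74.01, 254.01], [8.47, 105.57], [-167.45, 167.45]. Speed limits (degrees/s): [147.25, 147.25, 180, 180, 180, 180, 180].

INTERFACE

Orientations are given as [roll, pitch, yaw] about the fixed x, y, z axes, in that order (R = Rz(yaw) Ry(pitch) Rx(roll)).
In Python, from bench import * gives the robot as it stands. The module is installed in compiled form; this text tells all that it offers.
- The arm moves only by the tool drive_tool, never from a script. Its argument "rows" is a list of rows, each a list of 7 numbers: the turn, a rotation vector about the world's x, y, z each as a share of 0.12 rad, from -1 to 1, then the shift along the world's x, y, z each as a share of 0.025 m, from -1 to 1, then the opening, from 0 (shut) to 1 (fully open). A call has 1 to 20 rows; each row shifts and turns the commanded pose from where the row before left it; what a row does not reach is not made up. A row lasts 1/8 s, in which the tool goes at most 62.5 mm and 10.7 degrees, less where a joint would pass 70% of its speed; a pose out of reach is approached as far as the arm can. A call with a number of a shift or a turn outside -1 to 1 is refused whole. A call with a gripper value outside its range is refused whole. The fingers move at their own pace and stop on an object; "squeeze" is the grip in N (left out, the last holds). Time passes only in rows, so rows that do not move let the fingers close. It gives the time, the measured TCP pose, the force and the opening at its end, in the units of the state.
- get_obs(): the state, without advancing time (a new reading comes with each control period).
- read_camera(name): name is "scene" or "top"; returns the picture (480x640x3 uint8, red, green, blue); there is no depth.
- calibration(name): a dict with "fov_y" (degrees; the focal length in pixels is half the picture's height over the tangent of half this angle, whatever the lens; pixels are square), "cx", "cy" (the principal point, pixels), "dist_coeffs" ([k1, k2, p1, p2, k3] as OpenCV has them; the pictures are not rectified), "rvec" (rotation vector, rad) and "tvec" (3), from world to camera coordinates, as OpenCV has them. Camera axes: x right, y down, z forward; pixel columns grow to the right and rows downward; lengths in m; the calibration is good to about 2 mm. A picture is of the moment at which its call begins. calibration takes no time and is no camera call.
- job_done(): hands the job in, once; it reports no verdict.
The state is a dict: "time_s": time; "qpos": joint angles; "qvel": joint speeds; "effort": joint torques, N m; "eef_pos": TCP position; "ee_rot": TCP orientation; "wrist_force": force on the tool from outside, world axes, zero at the start; "torque": the same for the moment, N m; "width": opening from 0.0 (shut) to 1.0 (fully open).
Only numpy, scipy, OpenCV 4.12 (cv2) and the standard library are available. Lean on these libraries where they do the work, as an engineer would, in place of code of your own. Each camera call takes 0.05 s, during which the arm holds its last target.

TASK

Eject the board carrier of the tester on the bench. With a fingertip touch the top of the black bar along its front edge near the left-hand end, sweep along the bar towards the right until you find the notch, and press the release tab inside the notch fully down so that the carrier slides out of the far side. Do it only by pressing the tab: do not pull the carrier out, and leave everything else on the bench and on the tester where it stands.

Things in the scene. Friction and masses are not known exactly. Their poses are not given: they have to be found in the camera images.
- tester: Module tester, grey box with red end bumpers, 150 (x) x 300 (y) x 62 mm, screwed to the bench. Origin under its centre; x points to its far side, y to its left-hand end (the robot's left), z up. The black bar lies along its front edge (x -75 to -41 mm), free between the bumpers from y = -115 to +115 mm; bumpers stand 2 mm higher than the bar. The deck behind is 56 mm high.
- bar_mid (a point): Middle of the edge bar, on its flat rigid top (62 mm above the bench), axes as the tester's. The bar is 34 mm wide. One notch of the same black interrupts it, across its whole width: 44 mm long (along y), upright walls, its centre anywhere from 48 mm right (-y) to 32 mm left (+y) of this point; where is not given. The release tab is its floor, 8 mm down.
- bar_left (a point): On the top of the bar near its left-hand end, 90 mm left (+y) of the bar's middle: a good place for the tips of the shut gripper to begin the sweep.
- release_tab (a joint): The release tab in the notch (40 mm along y, 31 mm along x): 0 as it starts, 8 mm below the top of the bar; grows as it is pressed straight down, to 0.008 m at its stop (then 16 mm below the bar's top). It moves stiffly, at about 4 N, has no spring, and stays where it is left.
- carrier (a joint): The board carrier, an aluminium front 136 mm wide and 26 mm tall on the far side (+x) of the tester. 0 is in; geared to the release tab it slides out by 3 times the tab's travel, to 0.024 m, and stays there. Not to be touched.
- relay: Bystander, to be left alone: blue relay block, 22 x 34 x 20 mm, standing loose on the tester's deck; origin under its centre.
- coax: Bystander, to be left alone: brass and steel coax adapter, 20 mm across, 28 mm tall, standing loose on the tester's deck; origin under its centre.
- boards: Bystander, to be left alone: stack of three green circuit boards on spacers, 85 x 100 x 62 mm, on the bench to the right; origin under its centre.
- usbbox: Bystander, to be left alone: blue interface box, 110 x 80 x 28 mm, on the bench to the left; origin under its centre.
- screwjar: Bystander, to be left alone: clear screw jar, 52 mm across, 65 mm tall, on the bench to the right; origin under its centre.
- mug: Bystander, to be left alone: white mug, 76 mm across, 90 mm tall, on the bench to the left; origin under its centre.
- driver: Bystander, to be left alone: screwdriver lying on the bench in front of the tester, between it and the robot; origin at the underside of its middle.

How it is judged (in metres and radians):
On the way, in this order (a step that is already met when the one before it is completed fails the run):
1. a fingertip touches the top of the bar near its left-hand end (more than 70 mm left of the middle) (contact force between the fingers and anything else above 0.3 N and x of the grasp point in the frame of tester between -0.13 and 0.02 m and z of the grasp point in the frame of tester between 0.045 and 0.13 m and y of the grasp point in the frame of tester between 0.07 and 0.13 m), for 0.05 s.
2. the fingertip touches the bar further to the right (less than 60 mm left of the middle) on its way along (contact force between the fingers and anything else above 0.3 N and x of the grasp point in the frame of tester between -0.13 and 0.02 m and z of the grasp point in the frame of tester between 0.045 and 0.13 m and y of the grasp point in the frame of tester between -0.12 and 0.06 m), for 0.02 s.
3. the release tab is pressed down and the carrier is out (value of joint release_tab above 0.0065 m and value of joint carrier above 0.019 m), for 0.1 s.
At the end, for the whole second after the job is handed in: the release tab is down by more than 6.5 of its 8 mm and the carrier out by more than 19 of its 24 mm, at rest (all of step 3 and velocity of joint carrier below 0.005 m/s); the robot touches nothing.
It fails at once if the carrier or tab is moved other than by a fingertip at the bar (velocity of joint carrier above 0.02 m/s and not (x of the grasp point in the frame of tester between -0.13 and 0.02 m and z of the grasp point in the frame of tester between 0.045 and 0.13 m)).
It fails at once if a thing on the tester or on the bench is lifted or pushed more than 15 mm (distance of any of relay, coax, boards, usbbox, screwjar, mug, driver from where it was at the start of the episode above 0.015 m).
It also fails if it takes over 58 s, if anything falls off the work surface, if the arm or the gripper's body presses on something with over 40 N, if the wrist force passes 120 N, or if a joint passes its speed limit or range.

## Working session

There is one attempt and no reset: what is moved stays moved. The work goes in short steps, Python scripts to look and compute and a tool call to move; the robot and the scene stay as the last step left them, time stands still between calls to the robot, and variables do not carry over. Pictures are saved under pics/ and viewed, and the job is handed in when it is done.

Besides the shell and the picture viewer there is one more tool, called after "Request:" as name(argument=value, ...) on one line, values as JSON. drive_tool: Moves the arm, as the interface text tells. Shift numbers are shares of 0.025 m and turn numbers shares of 0.12 rad, none past 1 either way. Its arguments: {"type":"object","properties":{"rows":{"type":"array"},"squeeze":{"type":"number"}},"required":["rows"]}

```bash
mkdir -p pics; python3 - <<'E'
from bench import *
import cv2
for n in("scene","top"):
    im=read_camera(n); cv2.imwrite(f"pics/{n}0.png",im[:,:,::-1]); print(n,calibration(n))
print(get_obs())
E
```

```text
scene {'fov_y': 56.510814027960315, 'cx': 310.2424368919124, 'cy': 243.8574494177062, 'dist_coeffs': array([-0.0877608,  0.       ,  0.       ,  0.       ,  0.       ]), 'rvec': array([ 1.61590687,  2.07027831, -0.75929129]), 'tvec': array([ 0.15025885, -0.36012654,  1.24914873])}
top {'fov_y': 46.907784806116965, 'cx': 317.3262830810277, 'cy': 244.21217444142528, 'dist_coeffs': array([-0.00114812,  0.        ,  0.        ,  0.        ,  0.        ]), 'rvec': array([ 2.21848372, -2.17084907,  0.07076424]), 'tvec': array([-0.0154226 ,  0.54000909,  1.38175695])}
{'time_s': 0.1, 'qpos': array([69.72947288, 26.83148229, -0.66561484, 91.87634217,  0.34269395,
       61.38736666, -3.22613205]), 'qvel': array([-0.00429118, -0.10294765, -0.03911454, -0.20097762,  0.05258439,
        0.00064899,  0.0250518 ]), 'effort': array([ 9.25433160e-04, -5.33524024e+01,  2.15202378e-02, -2.51964551e+01,
        1.14830388e-02,  4.34821399e-03, -2.45265517e-05]), 'eef_pos': array([ 0.19857504, -0.61840456,  0.24142255]), 'ee_rot': array([-86.68552802,  89.90679735, 111.11742756]), 'wrist_force': array([-1.56980826,  0.09821574,  0.286762  ]), 'torque': array([-0.0252816 , -0.01607414, -0.00310198]), 'width': 1.0022830207296909}
```

View pics/scene0.png

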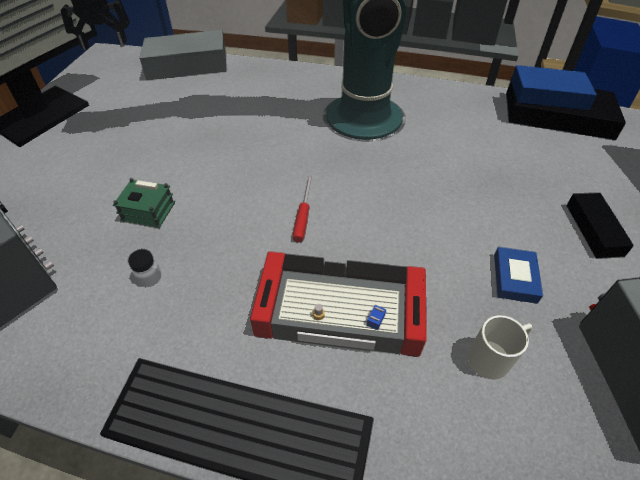

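View pics/top0.png

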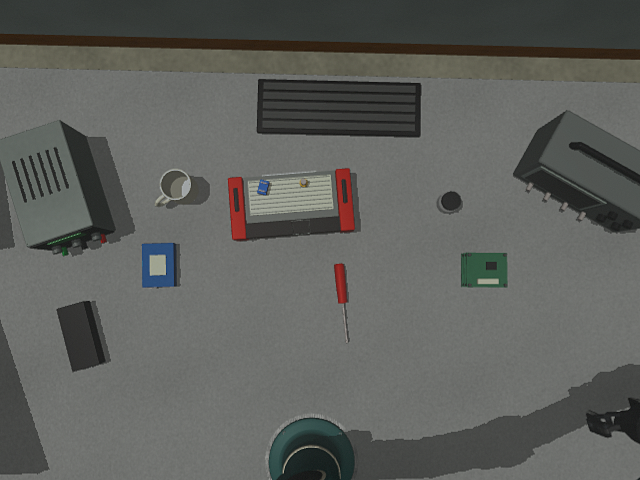

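The scene view looks from the far side. The tester is at (250-425, 250-355), with a notch-like gap in the bar near (335, 268). In the top view the tester is at (230-355, 170-240). I'll enlarge both.

```bash
python3 - <<'E'
import cv2
a=cv2.imread("pics/scene0.png")[235:370,240:440]; b=cv2.imread("pics/top0.png")[160:250,220:365]
cv2.imwrite("pics/s0z.png",cv2.convertScaleAbs(cv2.resize(a,None,fx=4,fy=4,interpolation=cv2.INTER_CUBIC),alpha=1.6,beta=15))
cv2.imwrite("pics/t0z.png",cv2.convertScaleAbs(cv2.resize(b,None,fx=5,fy=5,interpolation=cv2.INTER_CUBIC),alpha=1.6,beta=15))
E
```

```text
(no output)
```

View pics/s0z.png

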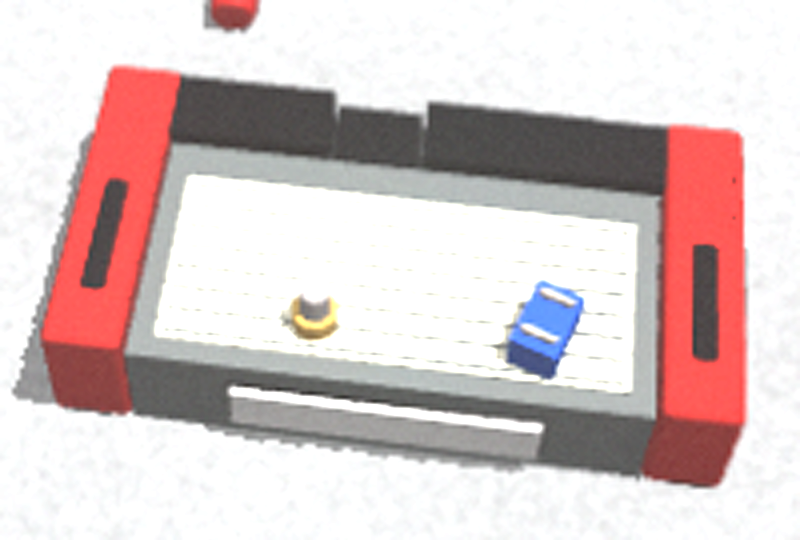

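View pics/t0z.png

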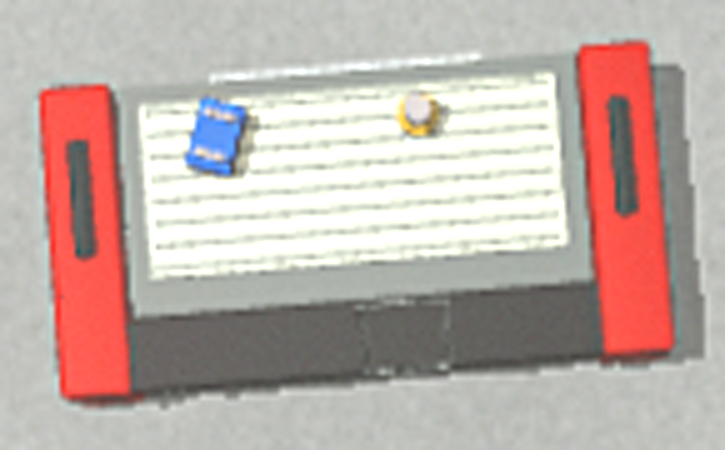

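```bash
cat > h.py <<'E'
import numpy as np, cv2
from scipy.optimize import least_squares
from bench import *
def K(n):
    c=calibration(n); f=240/np.tan(np.radians(c['fov_y']/2))
    return np.array([[f,0,c['cx']],[0,f,c['cy']],[0,0,1]]),c
def proj(n,P):
    k,c=K(n); return cv2.projectPoints(np.array(P,float),c['rvec'],c['tvec'],k,c['dist_coeffs'])[0][:,0]
def back(n,uv,z):
    k,c=K(n); p=cv2.undistortPoints(np.array(uv,float).reshape(-1,1,2),k,c['dist_coeffs'])[:,0]
    R=cv2.Rodrigues(c['rvec'])[0]; o=-R.T@c['tvec']; d=np.c_[p,np.ones(len(p))]@R
    return o+d*((z-o[2])/d[:,2])[:,None]
def Rz(a): return np.array([[np.cos(a),-np.sin(a),0],[np.sin(a),np.cos(a),0],[0,0,1]])
E
cat > fit.py <<'E'
from h import *
L=np.array([[75,150],[75,115],[-75,115],[-75,150],[75,-115],[75,-150],[-75,-150],[-75,-115]])/1000
L=np.c_[L,np.full(8,.064)]
T=np.array([[41,90],[109,87],[131,392],[64,396],[580,46],[648,42],[672,350],[605,356]])
T=(T+.5)/5-.5+[220,160]
S=np.array([[738,424],[654,415],[668,128],[742,133],[125,352],[45,343],[113,67],[181,73]])
S=(S+.5)/4-.5+[240,235]
def w(p,Q): return Q@Rz(p[2]).T+[p[0],p[1],0]
def f(p,m=3):
    r=[]
    if m&1: r.append(proj('top',w(p,L))-T)
    if m&2: r.append(proj('scene',w(p,L))-S)
    return np.concatenate(r).ravel()
for m in(1,2,3):
    s=least_squares(f,[.65,.0,0],args=(m,)); print(m,s.x,np.degrees(s.x[2]),np.sqrt(np.mean(s.fun**2)))
p=s.x; np.save('p.npy',p)
def loc(P): return (P-[p[0],p[1],0])@Rz(p[2])
print('scene notch',loc(back('scene',(np.array([[335,92],[428,103]])+.5)/4-.5+[240,235],.062)))
print('top notch',loc(back('top',(np.array([[361,306],[373,374],[448,298],[449,372]])+.5)/5-.5+[220,160],.062)))
print('driver',back('top',[[340,264],[347,342]],.015))
print('bar_left',w(p,np.array([[-.058,.09,.062],[-.058,0,.062],[-.058,-.02,.062]])))
E
python3 fit.py
```

```text
1 [0.63588494 0.06340821 0.10125817] 5.8016657606685875 0.4332350759837781
2 [0.63730259 0.06546564 0.10405211] 5.961746810589518 0.9637576103093746
3 [0.63669061 0.06473162 0.10275186] 5.887247857686874 0.8500988456604432
scene notch [[-0.0761363  -0.04085696  0.062     ]
 [-0.07556862  0.00365701  0.062     ]]
top notch [[-4.33778531e-02 -1.79623864e-05  6.20000000e-02]
 [-7.71314272e-02 -3.24421589e-03  6.20000000e-02]
 [-4.28835712e-02 -4.27871802e-02  6.20000000e-02]
 [-7.91500882e-02 -4.03559999e-02  6.20000000e-02]]
driver [[ 0.49151257 -0.06197832  0.015     ]
 [ 0.29676658 -0.08323375  0.015     ]]
bar_left [[0.56976511 0.1483078  0.062     ]
 [0.57899652 0.05878249 0.062     ]
 [0.58104794 0.03888798 0.062     ]]
```

```bash
cat > st.py <<'E'
from h import *
from scipy.spatial.transform import Rotation as Ro
p=np.load('p.npy');o=get_obs()
R=Ro.from_euler('xyz',o['ee_rot'],degrees=True)
M=R.as_matrix()
best=None
for s in(1,-1):
    y=s*np.array([-np.sin(p[2]),np.cos(p[2]),0]); x=np.array([0,0,-1.]); D=np.c_[x,y,np.cross(x,y)]
    v=(Ro.from_matrix(D)*R.inv()).as_rotvec()
    if best is None or np.linalg.norm(v)<np.linalg.norm(best): best=v
print('t',o['time_s'],'pos',o['eef_pos'].round(4),'F',o['wrist_force'].round(2),'w',round(o['width'],3),'q',o['qpos'].round(1))
print('need rot rad',best.round(4),'units',(best/.12).round(2), 'toolx',M[:,0].round(3),'tooly',M[:,1].round(3))
l=(o['eef_pos']-[p[0],p[1],0])@Rz(p[2]); print('TCP in tester mm',(l*1000).round(1),'tip z',round(1000*l[2]-11,1))
E
python3 st.py
```

```text
t 0.1 pos [ 0.1986 -0.6184  0.2414] F [-1.57  0.1   0.29] w 1.002 q [69.7 26.8 -0.7 91.9  0.3 61.4 -3.2]
need rot rad [-0.0016 -0.0004 -0.208 ] units [-0.01 -0.   -1.73] toolx [-0.001  0.002 -1.   ] tooly [ 0.306 -0.952 -0.002]
TCP in tester mm [-505.9 -634.6  241.4] tip z 230.4
```

Request:
drive_tool(rows=[[0,0,-0.2,0.43,0.9,0,0],[0,0,-0.2,0.43,0.9,0,0],[0,0,-0.2,0.43,0.9,0,0],[0,0,-0.2,0.43,0.9,0,0],[0,0,-0.2,0.43,0.9,0,0],[0,0,-0.2,0.43,0.9,0,0],[0,0,-0.2,0.43,0.9,0,0],[0,0,-0.2,0.43,0.9,0,0],[0,0,-0.1,0.43,0.9,0,0],[0,0,0,0.43,0.9,0,0],[0,0,0,0.43,0.9,0,0],[0,0,0,0.43,0.9,0,0],[0,0,0,0.43,0.9,0,0],[0,0,0,0.43,0.9,0,0],[0,0,0,0.43,0.9,0,0],[0,0,0,0.43,0.9,0,0],[0,0,0,0.43,0.9,0,0]], squeeze=20)

```text
time_s: 2.22
eef_pos: [0.3815, -0.2355, 0.2421]
ee_rot: [-24.0, 90.0, 162.1]
wrist_force: [-0.3, -0.1, 0.9]
width: 0.002
```

```bash
python3 st.py
```

```text
t 2.225 pos [ 0.3815 -0.2355  0.2421] F [-0.25 -0.13  0.89] w 0.002 q [ 39.    8.  -12.5 118.2   2.1  54.1 -58.6]
need rot rad [-0.0001 -0.0005 -0.0039] units [-0.   -0.   -0.03] toolx [-0.  0. -1.] tooly [ 0.106 -0.994 -0.   ]
TCP in tester mm [-284.6 -272.5  242.1] tip z 231.1
```

Request:
drive_tool(rows=[[0,0,0,0.443,0.903,0,0],[0,0,0,0.443,0.903,0,0],[0,0,0,0.443,0.903,0,0],[0,0,0,0.443,0.903,0,0],[0,0,0,0.443,0.903,0,0],[0,0,0,0.443,0.903,0,0],[0,0,0,0.443,0.903,0,0],[0,0,0,0.443,0.903,0,0],[0,0,0,0.443,0.903,0,0],[0,0,0,0.443,0.903,0,0],[0,0,0,0.443,0.903,0,0],[0,0,0,0.443,0.903,0,0],[0,0,0,0.443,0.903,0,0],[0,0,0,0.443,0.903,0,0],[0,0,0,0.443,0.903,0,0],[0,0,0,0.443,0.903,0,0],[0,0,0,0.443,0.903,0,0],[0,0,0,0,0,-1,0],[0,0,0,0,0,-1,0],[0,0,0,0,0,-1,0]])

```text
time_s: 4.72
eef_pos: [0.5695, 0.1473, 0.1661]
ee_rot: [12.3, 90.0, -161.6]
wrist_force: [-0.1, -0.2, -0.1]
width: -0.001
```

```bash
python3 st.py
```

```text
t 4.725 pos [0.5695 0.1473 0.1661] F [-0.13 -0.18 -0.09] w -0.001 q [   0.5   28.4  -23.8  103.2   14.2   51.4 -113.6]
need rot rad [ 0.0003 -0.0008 -0.004 ] units [ 0.   -0.01 -0.03] toolx [-0.001 -0.    -1.   ] tooly [ 0.107 -0.994  0.   ]
TCP in tester mm [-58.4  89.  166.1] tip z 155.1
```

Request:
drive_tool(rows=[[0,0,0,0,0,-1,0],[0,0,0,0,0,-1,0],[0,0,0,0,0,-0.8,0],[0,0,0,0,0,-0.4,0],[0,0,0,0,0,0,0]])

```text
time_s: 5.35
eef_pos: [0.5695, 0.1474, 0.0867]
ee_rot: [5.2, 89.9, -168.7]
wrist_force: [-0.6, -0.3, 0.2]
width: 0.002
```

```bash
python3 st.py; python3 - <<'E'
from bench import *
import cv2
for n,(y,x) in {"scene":(130,240),"top":(130,200)}.items():
    im=read_camera(n)[y:y+240,x-20:x+220,::-1]
    cv2.imwrite(f"pics/{n}1.png",cv2.resize(im,None,fx=2.4,fy=2.4))
E
```

```text
t 5.35 pos [0.5695 0.1474 0.0867] F [-0.61 -0.32  0.17] w 0.002 q [  -1.4   34.6  -21.5  105.6   17.6   43.2 -116.3]
need rot rad [ 0.0002 -0.0011 -0.0041] units [ 0.   -0.01 -0.03] toolx [-0.001 -0.    -1.   ] tooly [ 0.107 -0.994  0.   ]
TCP in tester mm [-58.4  89.1  86.7] tip z 75.7
```

View pics/scene1.png

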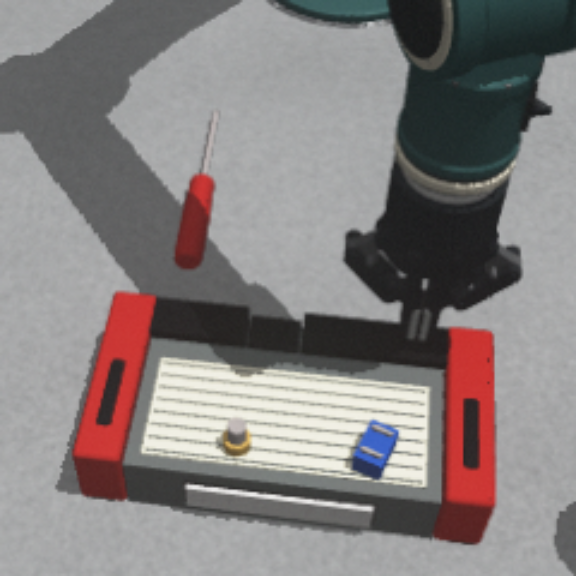

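The shut fingertips hang just above the left end of the bar, at (420, 338) in the crop, clear of the bumper. Next I'll go down to touch it.

Request:
drive_tool(rows=[[0,0,0,0,0,-0.25,0],[0,0,0,0,0,-0.15,0],[0,0,0,0,0,-0.08,0],[0,0,0,0,0,-0.06,0],[0,0,0,0,0,-0.04,0]])

```text
time_s: 6.08
eef_pos: [0.5698, 0.1474, 0.0731]
ee_rot: [57.2, 90.0, -116.7]
wrist_force: [-2.7, -1.4, 8.6]
width: 0.003
```

Request:
drive_tool(rows=[[0,0,0,0,0,0.01,0],[0,0,0,0.03,-0.3,0,0],[0,0,0,0.03,-0.3,0,0],[0,0,0,0.03,-0.3,0,0],[0,0,0,0.03,-0.3,0,0],[0,0,0,0.03,-0.3,0,0]])

```text
time_s: 6.82
eef_pos: [0.5737, 0.1094, 0.0732]
ee_rot: [-147.8, 90.0, 38.3]
wrist_force: [-0.3, 1.7, 2.5]
width: 0.005
```

```bash
python3 st.py
```

```text
t 6.825 pos [0.5737 0.1094 0.0732] F [-0.35  1.68  2.49] w 0.005 q [   2.    35.3  -21.   106.6   18.2   41.4 -113.2]
need rot rad [-0.0002  0.0003 -0.0038] units [-0.    0.   -0.03] toolx [ 0.  0. -1.] tooly [ 0.106 -0.994 -0.   ]
TCP in tester mm [-58.1  50.9  73.2] tip z 62.2
```

Sliding contact is good, with about 2.5 N down at y = 51 mm. I'll keep sweeping.

Request:
drive_tool(rows=[[0,0,0,0.03,-0.3,-0.01,0],[0,0,0,0.03,-0.3,0,0],[0,0,0,0.03,-0.3,0,0],[0,0,0,0.03,-0.3,0,0]])

```text
time_s: 7.32
eef_pos: [0.5768, 0.08, 0.0732]
ee_rot: [-143.1, 89.9, 43.0]
wrist_force: [-0.4, 4.6, 5.4]
width: 0.002
```

Request:
drive_tool(rows=[[0,0,0,0.03,-0.3,0,0]])

```text
time_s: 7.45
eef_pos: [0.5776, 0.0726, 0.0731]
ee_rot: [-140.6, 89.9, 45.5]
wrist_force: [-0.6, 4.1, 5.7]
width: 0.002
```

Request:
drive_tool(rows=[[0,0,0,0.02,-0.2,0,0]])

```text
time_s: 7.58
eef_pos: [0.5781, 0.0674, 0.0731]
ee_rot: [-146.9, 89.9, 39.2]
wrist_force: [0.1, 4.2, 5.5]
width: 0.002
```

Request:
drive_tool(rows=[[0,0,0,0.02,-0.2,0,0]])

```text
time_s: 7.7
eef_pos: [0.5785, 0.0626, 0.0731]
ee_rot: [-139.4, 89.9, 46.7]
wrist_force: [-0.4, 5.1, 5.1]
width: -0.003
```

```bash
python3 st.py
```

```text
t 7.7 pos [0.5785 0.0626 0.0731] F [-0.4   5.06  5.11] w -0.003 q [   6.6   35.2  -20.9  106.9   18.2   41.2 -108.5]
need rot rad [-0.0007  0.0007 -0.0043] units [-0.01  0.01 -0.04] toolx [ 0.001  0.001 -1.   ] tooly [ 0.107 -0.994 -0.001]
TCP in tester mm [-58.1   3.8  73.1] tip z 62.1
```

Request:
drive_tool(rows=[[0,0,0,0.02,-0.16,0,0]])

```text
time_s: 7.82
eef_pos: [0.579, 0.0586, 0.0731]
ee_rot: [-138.7, 89.9, 47.4]
wrist_force: [-0.3, 3.0, 4.8]
width: -0.001
```

Request:
drive_tool(rows=[[0,0,0,0.02,-0.16,0,0]])

```text
time_s: 7.95
eef_pos: [0.5793, 0.0541, 0.0729]
ee_rot: [102.8, 90.0, -71.1]
wrist_force: [-0.0, 1.6, 0.0]
width: -0.0
```

Request:
drive_tool(rows=[[0,0,0,0.02,-0.16,0,0]])

```text
time_s: 8.07
eef_pos: [0.5791, 0.0487, 0.0721]
ee_rot: [38.2, 89.9, -135.7]
wrist_force: [0.1, -0.6, 0.0]
width: -0.001
```

Request:
drive_tool(rows=[[0,0,0,0.02,-0.16,0,0]])

```text
time_s: 8.2
eef_pos: [0.5797, 0.0449, 0.0721]
ee_rot: [32.7, 89.9, -141.2]
wrist_force: [-0.1, 0.8, -0.5]
width: 0.001
```

```bash
python3 st.py
```

```text
t 8.2 pos [0.5797 0.0449 0.0721] F [-0.08  0.78 -0.45] w 0.001 q [   8.2   35.3  -20.8  106.9   18.2   41.2 -106.9]
need rot rad [ 0.0012 -0.0015 -0.0032] units [ 0.01 -0.01 -0.03] toolx [-0.002 -0.001 -1.   ] tooly [ 0.106 -0.994  0.001]
TCP in tester mm [-58.7 -13.9  72.1] tip z 61.1
```

The force dropped to zero at y ≈ -5 mm and the tip sank 1 mm, so it's in the notch, as the pictures suggested. I'll centre it at y ≈ -20 and press.

Request:
drive_tool(rows=[[0,0,0,0.04,-0.24,0,0],[0,0,0,0,0,-0.12,0],[0,0,0,0,0,-0.12,0],[0,0,0,0,0,0,0]])

```text
time_s: 8.7
eef_pos: [0.5809, 0.0407, 0.0664]
ee_rot: [-10.6, 90.0, 175.5]
wrist_force: [0.6, -0.0, 0.3]
width: 0.0
```

Request:
drive_tool(rows=[[0,0,0,0,0,-0.06,0],[0,0,0,0,0,-0.06,0],[0,0,0,0,0,-0.06,0]])

```text
time_s: 9.07
eef_pos: [0.5814, 0.0406, 0.0626]
ee_rot: [-173.3, 90.0, 12.8]
wrist_force: [-1.3, 0.1, 3.5]
width: 0.002
```

```bash
python3 st.py
```

```text
t 9.075 pos [0.5814 0.0406 0.0626] F [-1.32  0.1   3.49] w 0.002 q [   8.4   36.1  -20.5  106.9   18.6   40.2 -106.7]
need rot rad [-0.0001  0.0003 -0.0041] units [-0.    0.   -0.03] toolx [ 0.  0. -1.] tooly [ 0.107 -0.994 -0.   ]
TCP in tester mm [-57.5 -18.3  62.6] tip z 51.6
```

The tab is moving at about 3.5 N, with the tip at 51.6 mm. The stop should come at 46 mm.

Request:
drive_tool(rows=[[0,0,0,0,0,-0.06,0],[0,0,0,0,0,-0.06,0],[0,0,0,0,0,-0.06,0],[0,0,0,0,0,-0.04,0]])

```text
time_s: 9.57
eef_pos: [0.5815, 0.0406, 0.0571]
ee_rot: [-161.2, 90.0, 24.9]
wrist_force: [-2.3, 0.7, 12.5]
width: 0.001
```

Request:
drive_tool(rows=[[0,0,0,0,0,-0.04,0],[0,0,0,0,0,0,0]])

```text
time_s: 9.82
eef_pos: [0.5815, 0.0406, 0.057]
ee_rot: [135.5, 90.0, -38.3]
wrist_force: [-4.4, 0.4, 12.4]
width: -0.002
```

The tab is at its stop: the tip is at 46 mm and the force has risen to 12 N. I'll lift straight up and check.

Request:
drive_tool(rows=[[0,0,0,0,0,0.2,0],[0,0,0,0,0,0.5,0],[0,0,0,0,0,1,0],[0,0,0,0,0,1,0],[0,0,0,0,0,1,0],[0,0,0,0,0,1,0],[0,0,0,-0.7,0,0.5,0],[0,0,0,-0.7,0,0,0],[0,0,0,-0.7,0,0,0],[0,0,0,-0.7,0,0,0],[0,0,0,0,0,0,0]])

```text
time_s: 11.2
eef_pos: [0.5106, 0.0402, 0.1862]
ee_rot: [84.5, 90.0, -89.4]
wrist_force: [-0.3, 0.4, 0.2]
width: 0.003
```

```bash
python3 st.py; python3 - <<'E'
from bench import *
import cv2
a=read_camera("scene");b=read_camera("top")
cv2.imwrite("pics/s2.png",cv2.resize(a[235:375,240:440,::-1],None,fx=4,fy=4))
cv2.imwrite("pics/t2.png",b[:,:,::-1])
E
```

```text
t 11.2 pos [0.5106 0.0402 0.1862] F [-0.27  0.43  0.17] w 0.003 q [  13.4   20.2  -25.9  112.6   11.5   49.7 -102.5]
need rot rad [ 0.0007  0.     -0.0042] units [ 0.01  0.   -0.03] toolx [ 0.    -0.001 -1.   ] tooly [ 0.107 -0.994  0.001]
TCP in tester mm [-128.   -11.5  186.2] tip z 175.2
```

View pics/s2.png

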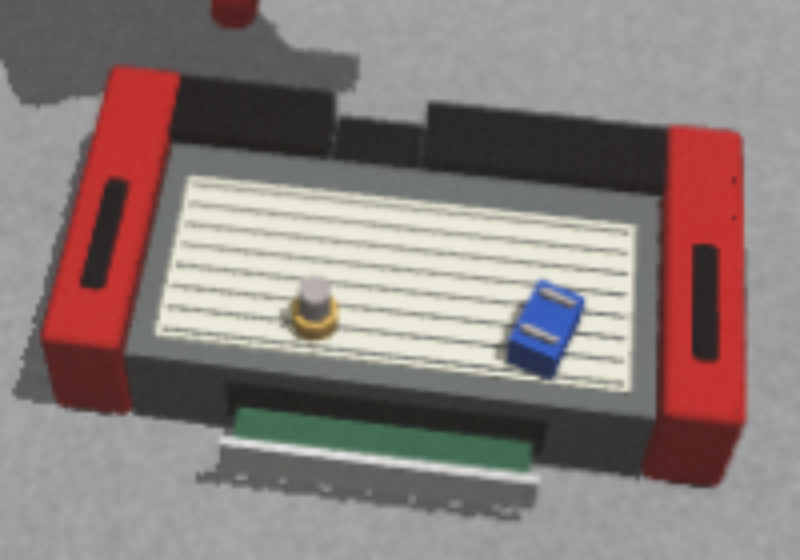

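View pics/t2.png

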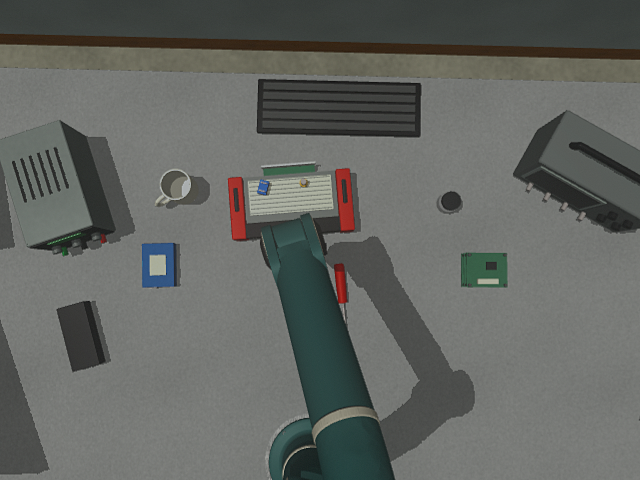

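The pictures show the carrier out with its green board visible (front at 220-538, 440-505), the tab floor lowered at (380, 140), and everything else in place. I'll hand it in.

```bash
python3 -c "
from bench import *
print(job_done())"
```

```text
the job is handed in; nothing more can be done
None
```

The carrier is ejected and the job is handed in at about 11 s of the 58 s allowed; no verdict was reported.

- **Sweep:** I touched the bar 89 mm left of its middle and swept right in contact at about 2–6 N. Contact dropped off at about y = -5 mm, where the pictures had shown the notch (centre about y = -20 mm).
- **Press:** The tab moved at about 3.5 N. The tip stopped 16 mm below the bar's top, where the force rose to 12 N, so the tab was at its stop.
- **Last checks:** After I lifted clear, the wrist force was about zero. The pictures show the tab down, the carrier out on the far side, and the relay, coax and other objects where they stood. I judged the carrier's travel by eye and from the tab's depth, and did not measure it separately.
- **Disagreement:** The two cameras differed by about 2 mm on the tester's position, within the calibration tolerance. No check failed.

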